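# Tuck the trough cover under its flap and hold it down

## Task

On the desk stands a low socket trough with a hinged metal flap; its loose metal cover strip lies beside it. Take the strip by its rib, lay it over the open sockets and slide its plain long edge in under the overlapping flap, fully home against the stop and with its ends level with the flap's ends, without lifting the flap. Then press the strip down flat with about 10 N and finish while still holding it pressed; leave the cup and saucer, the mouse and the pen pot alone.

Things in the scene. Friction and masses are not known exactly. Their poses are not given: they have to be found in the camera images.
- strip: Loose aluminium cover strip, about 0.22 kg, flat on the desk at first: plate 90 (x) by 180 (y) by 4 mm, on top an upright grip rib 12 mm thick (x), 60 mm long (y), 28 mm high above the plate, centred at x = -25 mm. Origin: centre of the plate's underside, z up. The +x edge is the plain long edge to be tucked; the rib is near the other one. Left or right of the trough.
- strip_edge (a point): Middle of the strip's plain long edge, at the underside: 45 mm along strip +x from its origin.
- strip_rib (a point): Centre of the top of the strip's rib: strip x = -25 mm, 32 mm above the strip's underside.
- trough: Fixed socket trough, 190 (x) by 180 (y) mm. Origin on the desk under it, z up, +x away from the robot (yaw within 0.2 rad). The open well with two sockets is at x = -85 to +7 mm. Behind it the flap lies over a block whose front face, x = +7 mm, is the stop. With the strip home, its origin is at trough x = -38, y = 0, z = 25 mm, x axes parallel.
- ledges: Ledges that carry the strip, fixed to the trough (same origin and axes): one each side, 28 mm wide, between 62 and 90 mm from the middle (y), x = -85 to +5 mm, and a 10 mm wide front bar joining them at x = -85 to -75 mm, all flat on top, 25 mm above the desk. The well between is 19 mm deep.
- trough_stop (a point): Middle of the stop face at ledge height: trough x = +7 mm, y = 0, 25 mm above the desk.
- flap (a joint): Hinge of the flap, an aluminium plate 118 (x) by 180 (y) by 5 mm, 0.25 kg, lying over the block and overhanging the rear of the well. 0 rad lying down (by its own weight), positive as its free edge lifts; hinge at trough x = +95 mm, z = 34 mm. A slight rise of 0.06 rad (7 mm at the edge) does no harm.
- flap_edge (a point): Middle of the flap's free edge, at its underside: with the flap down at trough x = -25 mm, y = 0, z = 32 mm. So the slot under it is 7 mm high, takes the 4 mm strip, and is 32 mm deep to the stop.
- saucer: White saucer, 144 mm across, 14 mm high, on the other side of the trough from the strip; origin at the centre of its underside. Not to be disturbed.
- coffee_cup: White cup, 84 mm across, 60 mm high, standing on the saucer (8 mm above the desk); origin at the centre of its underside. Not to be disturbed.
- mouse: Grey computer mouse, 105 by 60 by 32 mm, beside the flap end of the trough; origin at the centre of its underside. Not to be disturbed.
- pen_pot: Round dark steel pot with pens, 76 mm across, 146 mm high with the pens, beside the flap end of the trough; origin at the centre of its underside. Not to be disturbed.
Not all that is in view belongs to the job. Of the things shaped like the strip, the aluminium one is meant.

How it is judged (in metres and radians):
At the end, for the whole second after the job is handed in: Strip edge under the flap within 6 mm of the stop, ends within 8 mm of level with the flap's, square within 0.06 rad, flat on the ledges (tilt under 0.035 rad, edge height within about 3 mm), flap down (under 0.03 rad), fingers still on it and pressing it on the ledges with over 5 N (x of strip_edge in the frame of trough above 0.001 m and y of strip_edge in the frame of trough between -0.008 and 0.008 m and z of strip_edge in the frame of trough between 0.021 and 0.028 m and angle between the x axis of strip and the x axis of trough, either way round below 0.06 rad and angle between strip's own z axis and vertical below 0.035 rad and value of joint flap below 0.03 rad and contact force between strip and ledges above 5 N and contact force between the fingers and strip above 2 N and linear speed of strip below 0.02 m/s); the arm keeps its last pose, push and grip.
It fails at once if the flap is lifted by more than 0.08 rad (about 10 mm at its free edge) (value of joint flap above 0.08 rad).
It fails at once if the cup, saucer, mouse or pen pot is moved by more than 20 mm (distance of any of saucer, coffee_cup, mouse, pen_pot from where it was at the start of the episode above 0.02 m).
It also fails if it takes over 42 s, if anything falls off the work surface, if the arm or the gripper's body presses on something with over 40 N, if the wrist force passes 120 N, or if a joint passes its speed limit or range.

## Robot

A 6-joint arm with a two-finger parallel gripper is mounted at the origin on the work surface. World frame = base frame: x ahead of the robot, y to its left, z up, the work surface at z = 0. Lengths are in m, angles in degrees, forces in N, time in s.
With the tool pointing down it reaches from about 0.35 to 0.875 m from the base axis. Payload 4.2 kg.
Tool frame: the origin (TCP) lies between the finger pads; the fingertips stand 17 mm ahead of it and the grasp point (between the pads) lies 2 mm behind it; z points along the fingers, y is the line along which they close (so a half turn about z gives the same grasp; the last joint's range is limited). The gripper opens to 87 mm and grips with 3 to 60 N. Pads are 19 mm wide; open, the fingers measure 117 mm over their backs; the gripper's body (75 mm by 190 mm) begins 51 mm behind the grasp point.
Start: joints at [85.233, 22.042, 0.453, 0, -68.411, -14.817], TCP at [0.209, 0.589, 0.24] pointing down, gripper open.
Joint ranges: [-179.83, 179.83], [-69.29, 118.12], [-61.27, 80.66], [-181.25, 117.63], [-171.15, -9.14], [-177.46, 177.46]. Speed limits (degrees/s): [159.86, 159.86, 180, 180, 180, 180].

## Interface

Orientations are given as a 3x3 rotation matrix whose columns are the frame's x, y, z axes.
In Python, from station import r gives the robot as it stands.
- The arm moves only by the tool servo_tool, never from a script. Its argument "targets" is a list of rows, each a list of 5 numbers: the shift along the world's x, y, z in units of 30 mm (1.0 is 30 mm), then the turn about the world's z in rad, then the finger opening in mm, from 0 to 87. In form: [[x, y, z, turn, gripper], ...]. A call has exactly 5 rows; each row is the pose to reach, as a shift and turn from the pose commanded when the call began; what a row does not reach only later rows make up. A row lasts 1/12 s, in which the tool goes at most 41.7 mm and 7.16 degrees, less where a joint would pass 70% of its speed; a pose out of reach is approached as far as the arm can. A call with a gripper value outside its range is refused whole. The fingers move at their own pace and stop on an object; the grip force is fixed at half the most. Time passes only in rows, so rows that repeat a pose let the fingers close, or fill a call up. It gives the time, the measured TCP pose, the force, the opening and the grip force at its end, in the units of the state.
- r.sense(): the state, without advancing time (a new reading comes with each control period).
- r.capture(name): name is "side" or "top" or "wrist"; returns a dict with "pixels" (400x640x3 uint8, red, green, blue), "fx", "fy", "cx", "cy" (pixels), "dist_coeffs" ([k1, k2, p1, p2, k3] as OpenCV has them; the pictures are not rectified), "world_from_camera" (4x4, takes a point from camera to world coordinates). Camera axes: x right, y down, z forward; pixel columns grow to the right and rows downward; lengths in m; the calibration is good to about 2 mm. A picture is of the moment at which its call begins. There is no depth.
- r.finish_job(): hands the job in; it is judged then, once.
The state is a dict: "time_s": time; "joints": joint angles; "joint_velocities": joint speeds; "effort": joint torques, N m; "tcp_pos": TCP position; "ee_rot": TCP orientation; "wrist_force": force on the tool from outside, world axes, zero at the start; "moment": the same for the moment, N m; "gripper_width": opening from 0.0 (shut) to 1.0 (fully open); "gripper_force": force on a finger pad.
Only numpy, scipy, OpenCV 4.12 (cv2) and the standard library are available. Lean on these libraries where they do the work, as an engineer would, in place of code of your own. Each camera call takes 0.05 s, during which the arm holds its last target. There are 200 camera calls.

## Working session

There is one attempt and no reset: what is moved stays moved. The work goes in short steps, Python scripts to look and compute and a tool call to move; the robot and the scene stay as the last step left them, time stands still between calls to the robot, and variables do not carry over. Pictures are saved under pics/ and viewed, at most 10 in all, crops included, and the job is handed in when it is done.

Besides the shell and the picture viewer there is one more tool, called after "Call:" as name(argument=value, ...) on one line, values as JSON. servo_tool: Moves the arm, as the interface text tells. Its arguments: {"type":"object","properties":{"targets":{"type":"array","items":{"type":"array","items":{"type":"number"}}}},"required":["targets"]}

```bash
mkdir -p pics; python3 - <<'E'
from station import r
import cv2,json,numpy as np
for n in("top","side"):
    c=r.capture(n); cv2.imwrite(f"pics/{n}0.png",c["pixels"][:,:,::-1])
    print(n,c["fx"],c["fy"],c["cx"],c["cy"],c["dist_coeffs"],np.round(c["world_from_camera"],3).tolist())
s=r.sense();print(s)
E
```

```text
top 511.3784315661045 511.3784315661045 319.61428649689213 203.71020971097758 [0.04561421 0.         0.         0.         0.        ] [[0.024, -0.993, 0.118, 0.32], [-1.0, -0.023, 0.013, 0.09], [-0.01, -0.119, -0.993, 1.663], [0.0, 0.0, 0.0, 1.0]]
side 398.9198137199864 398.9198137199864 313.60040098249607 201.27882680217445 [-0.0360846  0.         0.         0.         0.       ] [[0.889, -0.347, 0.298, 0.118], [-0.457, -0.664, 0.591, -0.677], [-0.007, -0.662, -0.749, 1.058], [0.0, 0.0, 0.0, 1.0]]
{'time_s': 0.1, 'joints': array([ 8.52344576e+01,  2.20865389e+01,  3.88874118e-01, -2.14769957e-02,
       -6.84107342e+01, -1.48169537e+01]), 'joint_velocities': array([ 0.09234242, -0.08871227,  0.13211316,  0.19630574, -0.03544646,
       -0.00164194]), 'effort': array([-2.19908616e-04, -3.91689563e+01,  1.87934858e+01,  4.23185885e+00,
        1.34503972e-02, -7.62709942e-05]), 'tcp_pos': array([0.20930575, 0.58839608, 0.23858561]), 'ee_rot': array([[ 9.42113580e-01, -3.35293524e-01, -5.04517998e-04],
       [-3.35293872e-01, -9.42111763e-01, -1.85639565e-03],
       [ 1.47125099e-04,  1.91809734e-03, -9.99998150e-01]]), 'wrist_force': array([-0.37102356, -0.66222365,  0.41353583]), 'moment': array([-0.02739698,  0.01555974,  0.07840329]), 'gripper_force': 0.0, 'gripper_width': 1.00188886891248}
```

View pics/top0.png

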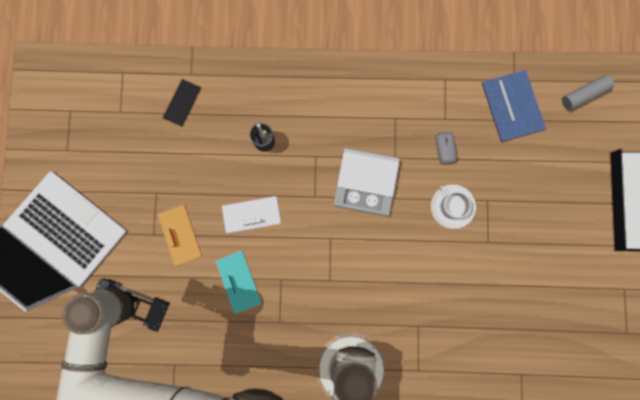

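View pics/side0.png

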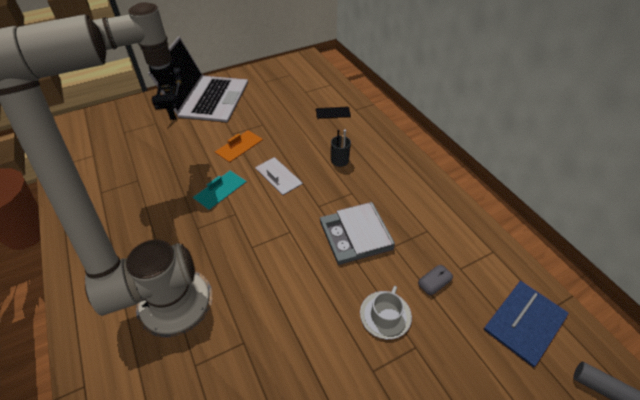

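Top view: three strip-shaped things: orange (179,235), grey-white (251,215), teal (238,282). The grey one fits "aluminium". The trough is at (367,183) with its flap on the far side, and the pot, cup and mouse are around it. I'll confirm in an enlarged crop.

```bash
python3 - <<'E'
from station import r
import cv2,numpy as np
p=cv2.imread("pics/top0.png")
a=cv2.resize(p[185:245,210:295],None,fx=8,fy=8,interpolation=cv2.INTER_CUBIC)[:300*2]
b=cv2.resize(p[140:225,325:410],None,fx=7,fy=7,interpolation=cv2.INTER_CUBIC)[:595]
cv2.imwrite("pics/cA.png",a);cv2.imwrite("pics/cB.png",b)
E
```

```text
(no output)
```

View pics/cA.png

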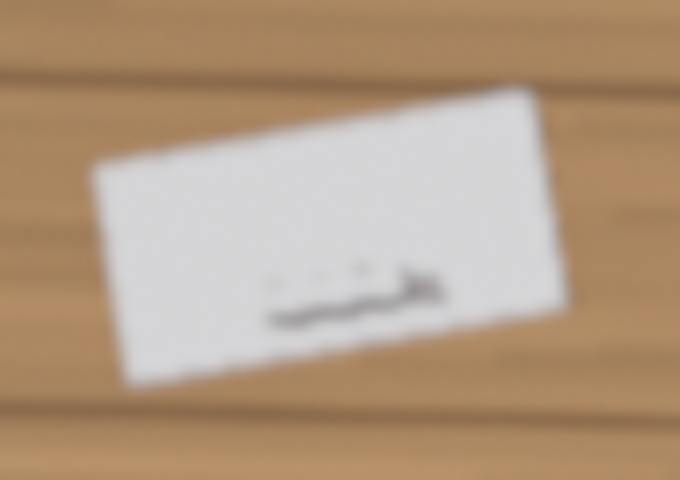

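View pics/cB.png

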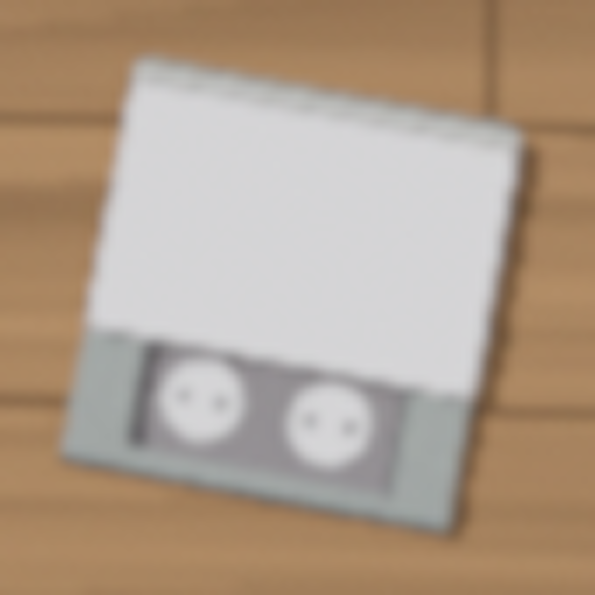

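The crop shows the bare-metal strip (corners at about 222,205 / 277,196 / 281,223 / 226,233), rib on the robot side, so its plain edge faces away. The trough's front ledge corners are at about (334,206) and (390,216), the flap edge corners at (337,187) and (393,197). Now fitting the poses.

```bash
cat > h.py <<'E'
import cv2,numpy as np
from scipy.optimize import least_squares
def proj(c,P):
    M=np.linalg.inv(c["world_from_camera"])
    K=np.array([[c["fx"],0,c["cx"]],[0,c["fy"],c["cy"]],[0,0,1]])
    return cv2.projectPoints(np.array(P,float),cv2.Rodrigues(M[:3,:3])[0],M[:3,3],K,np.array(c["dist_coeffs"]))[0][:,0]
def place(q,L):
    L=np.array(L,float);c,s=np.cos(q[2]),np.sin(q[2])
    return np.c_[q[0]+c*L[:,0]-s*L[:,1],q[1]+s*L[:,0]+c*L[:,1],L[:,2]]
def fit(c,L,uv,q0):
    f=least_squares(lambda q:(proj(c,place(q,L))-uv).ravel(),q0)
    return f.x,f.fun.reshape(-1,2)
E
python3 - <<'E'
from station import r
from h import *
c=r.capture("top")
u=lambda a,k,o:(np.array(a)+.5)/k-.5+np.array(o)
q,e=fit(c,[[.045,.09,.004],[.045,-.09,.004],[-.045,-.09,.002],[-.045,.09,.002]],u([[94,163],[535,88],[568,308],[128,385]],8,(210,185)),[.3,.3,0])
print("strip",q.round(4),e.round(1).tolist())
rib=place(q,[[-.025,0,.032]])[0];print("rib",rib)
t,e=fit(c,[[-.085,.09,.025],[-.085,-.09,.025],[-.025,.09,.037],[-.025,-.09,.037]],u([[62,458],[453,530],[87,328],[473,398]],7,(325,140)),[.3,-.1,0])
print("trough",t.round(4),e.round(1).tolist())
print("home rib",place(t,[[-.063,0,.057]]),"yaw delta deg",np.degrees(t[2]-q[2]))
E
```

```text
strip [0.4786 0.3348 0.1932] [[0.3, 0.2], [-0.4, 0.3], [-0.1, -0.1], [0.2, -0.4]]
rib [0.45409219 0.33000731 0.032     ]
trough [ 0.5811 -0.036  -0.1585] [[0.2, 0.1], [-0.5, -0.1], [0.0, 0.0], [0.3, 0.0]]
home rib [[ 0.51893878 -0.02608072  0.057     ]] yaw delta deg -20.150932213828312
```

Call:
servo_tool(targets=[[0.8, -0.84, 0, -0.104, 87], [1.6, -1.68, 0, -0.208, 87], [2.4, -2.52, 0, -0.312, 87], [3.2, -3.36, 0, -0.416, 87], [4.0, -4.2, 0, -0.52, 87]])

```text
time_s: 0.57
tcp_pos: [0.3301, 0.4614, 0.2393]
ee_rot: [[0.648, -0.762, -0.0], [-0.762, -0.648, -0.001], [0.0, 0.001, -1.0]]
wrist_force: [0.4, 0.1, 0.0]
gripper_width: 0.997
gripper_force: 0.0
```

Call:
servo_tool(targets=[[0.9, -0.95, -0.6, -0.11, 87], [1.8, -1.9, -1.2, -0.22, 87], [2.7, -2.9, -1.8, -0.33, 87], [3.6, -3.9, -2.4, -0.43, 87], [4.1, -4.4, -3, -0.516, 87]])

```text
time_s: 0.98
tcp_pos: [0.4539, 0.3288, 0.1495]
ee_rot: [[0.186, -0.983, 0.001], [-0.983, -0.186, 0.001], [-0.001, -0.001, -1.0]]
wrist_force: [-0.1, 0.6, 0.2]
gripper_width: 0.997
gripper_force: 0.0
```

Call:
servo_tool(targets=[[0, 0, 0, 0, 87], [0, 0, 0, 0, 87], [0, 0, 0, 0, 87], [0, 0, 0, 0, 87], [0, 0, 0, 0, 87]])

```text
time_s: 1.4
tcp_pos: [0.4522, 0.3322, 0.1505]
ee_rot: [[0.194, -0.981, 0.001], [-0.981, -0.194, 0.002], [-0.001, -0.002, -1.0]]
wrist_force: [0.4, 1.1, 0.3]
gripper_width: 1.003
gripper_force: 0.0
```

```bash
python3 - <<'E'
from station import r
from h import *
s=r.sense();print(s["tcp_pos"].round(4),s["ee_rot"].round(4).tolist(),s["wrist_force"],s["time_s"],s["joints"].round(1))
c=r.capture("wrist");cv2.imwrite("pics/w0.png",c["pixels"][:,:,::-1])
print(proj(c,place([.4786,.3348,.1932],[[.045,.09,.004],[.045,-.09,.004],[-.045,-.09,.004],[-.045,.09,.004],[-.031,.03,.032],[-.019,.03,.032],[-.019,-.03,.032],[-.031,-.03,.032]])).round(0).tolist())
E
```

```text
[0.4522 0.3322 0.1505] [[0.1939, -0.981, 0.0013], [-0.981, -0.1938, 0.0016], [-0.0013, -0.0016, -1.0]] [0.41669567 1.07103824 0.33084338] 1.4 [ 52.8  20.5 -15.9   0.  -53.5 -41.7]
[[252.0, 276.0], [241.0, 95.0], [341.0, 94.0], [338.0, 277.0], [325.0, 232.0], [312.0, 232.0], [312.0, 165.0], [326.0, 165.0]]
```

View pics/w0.png

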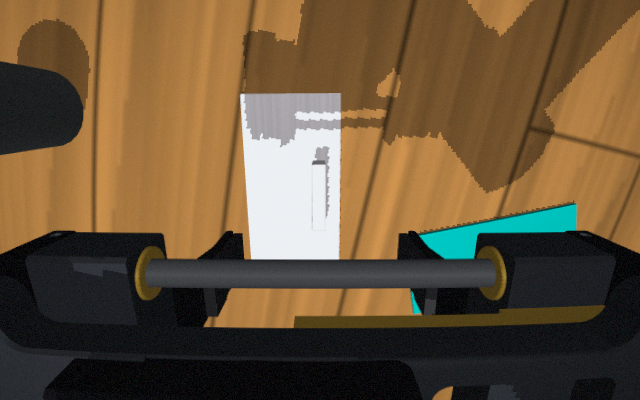

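The wrist view matches the prediction within about 3 px (strip corners at (241,94) and (340,94), rib at (312–326, 160–230)). Descending.

Call:
servo_tool(targets=[[0.06, -0.09, -0.9, 0, 50], [0.06, -0.09, -1.8, 0, 50], [0.06, -0.09, -2.7, 0, 50], [0.06, -0.09, -3.6, 0, 50], [0.06, -0.09, -4.2, 0, 50]])

```text
time_s: 1.87
tcp_pos: [0.4532, 0.3283, 0.0218]
ee_rot: [[0.193, -0.981, -0.001], [-0.981, -0.193, -0.001], [0.001, 0.001, -1.0]]
wrist_force: [-0.4, -0.5, 0.2]
gripper_width: 0.703
gripper_force: 0.0
```

Call:
servo_tool(targets=[[0, 0, 0, 0, 50], [0, 0, 0, 0, 50], [0, 0, 0, 0, 0], [0, 0, 0, 0, 0], [0, 0, 0, 0, 0]])

```text
time_s: 2.28
tcp_pos: [0.4542, 0.3285, 0.0241]
ee_rot: [[0.192, -0.981, 0.001], [-0.981, -0.192, 0.001], [-0.001, -0.001, -1.0]]
wrist_force: [-0.7, 0.5, -0.7]
gripper_width: 0.432
gripper_force: 0.0
```

Call:
servo_tool(targets=[[0, 0, 0, 0, 0], [0, 0, 0, 0, 0], [0, 0, 0, 0, 0], [0, 0, 0, 0, 0], [0, 0, 0, 0, 0]])

```text
time_s: 2.7
tcp_pos: [0.4544, 0.3282, 0.0237]
ee_rot: [[0.192, -0.981, 0.0], [-0.981, -0.192, 0.0], [-0.0, -0.0, -1.0]]
wrist_force: [0.2, -0.3, -0.0]
gripper_width: 0.14
gripper_force: 30.0
```

Call:
servo_tool(targets=[[0, 0, 0.6, 0, 0], [0, 0, 1.2, 0, 0], [0, 0, 1.8, 0, 0], [0, 0, 2.4, 0, 0], [0, 0, 2.8, 0, 0]])

```text
time_s: 3.12
tcp_pos: [0.4543, 0.3281, 0.1087]
ee_rot: [[0.192, -0.981, 0.0], [-0.981, -0.192, 0.001], [-0.0, -0.0, -1.0]]
wrist_force: [0.8, 0.2, -2.2]
gripper_width: 0.134
gripper_force: 30.0
```

Call:
servo_tool(targets=[[0.04, -0.8, 0, -0.04, 0], [0.08, -1.8, 0, -0.08, 0], [0.14, -2.9, 0, -0.12, 0], [0.18, -4.0, 0, -0.16, 0], [0.22, -5.0, 0, -0.2, 0]])

```text
time_s: 3.53
tcp_pos: [0.4598, 0.176, 0.1069]
ee_rot: [[-0.009, -1.0, -0.002], [-1.0, 0.009, -0.001], [0.001, 0.002, -1.0]]
wrist_force: [0.7, -0.1, -2.3]
gripper_width: 0.14
gripper_force: 30.0
```

Call:
servo_tool(targets=[[0.04, -1.1, 0, -0.04, 0], [0.08, -2.2, 0, -0.07, 0], [0.12, -3.4, 0, -0.1, 0], [0.16, -4.4, 0, -0.13, 0], [0.22, -5.2, 0, -0.152, 0]])

```text
time_s: 3.95
tcp_pos: [0.466, 0.0198, 0.107]
ee_rot: [[-0.161, -0.987, -0.002], [-0.987, 0.161, -0.0], [0.001, 0.002, -1.0]]
wrist_force: [0.7, 0.6, -1.9]
gripper_width: 0.137
gripper_force: 30.0
```

Call:
servo_tool(targets=[[0, -0.8, 0, 0, 0], [0, -1.3, 0, 0, 0], [0, -1.3, 0, 0, 0], [0, -1.3, 0, 0, 0], [0, -1.3, 0, 0, 0]])

```text
time_s: 4.37
tcp_pos: [0.4673, -0.0166, 0.1073]
ee_rot: [[-0.158, -0.987, -0.0], [-0.987, 0.158, 0.0], [0.0, 0.0, -1.0]]
wrist_force: [0.3, 0.6, -1.2]
gripper_width: 0.132
gripper_force: 30.0
```

```bash
python3 - <<'E'
from station import r
from h import *
s=r.sense();T=s["tcp_pos"];y=s["ee_rot"][:,1]
yaw=np.arctan2(-y[1],-y[0]);t=np.array([.5811,-.036,-.1585])
print(T.round(4),yaw,s["wrist_force"].round(1),s["time_s"])
c=r.capture("wrist");cv2.imwrite("pics/w1.png",c["pixels"][:,:,::-1])
z=T[2]-.0237
L=[[x,yy,z+.004] for x,yy in((.045,.09),(.045,-.09),(-.045,-.09),(-.045,.09))]
q=place([T[0],T[1],yaw],[[.025,0,0]])[0]
print("strip pred",proj(c,place([q[0],q[1],yaw],L)).round(0).tolist())
print("trough pred ledgefront/flapfront/flapback",proj(c,place(t,[[-.085,.09,.025],[-.085,-.09,.025],[-.025,.09,.037],[-.025,-.09,.037],[.095,.09,.037],[.095,-.09,.037]])).round(0).tolist())
E
```

```text
[ 0.4673 -0.0166  0.1073] -0.15908929261195742 [ 0.3  0.6 -1.2] 4.3667
strip pred [[214.0, 372.0], [182.0, 81.0], [360.0, 80.0], [350.0, 373.0]]
trough pred ledgefront/flapfront/flapback [[284.0, 315.0], [276.0, 89.0], [209.0, 323.0], [184.0, 89.0], [71.0, 319.0], [21.0, 95.0]]
```

View pics/w1.png

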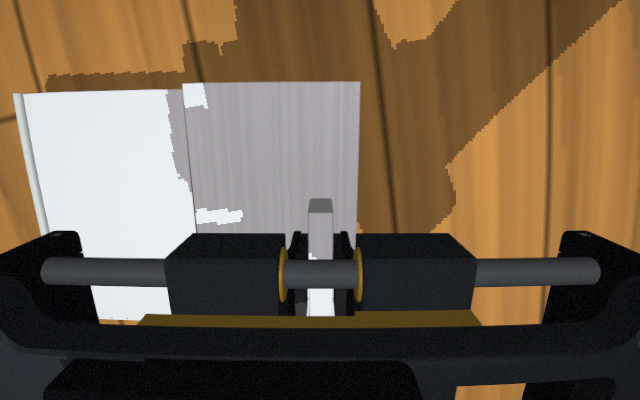

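The wrist view shows the strip level, with its far edge corners at (183,84) and (360,82) and the flap beyond it, all as predicted. The strip centre sits about 1.5 mm to +y of the TCP. Lowering in front of the flap.

Call:
servo_tool(targets=[[0, -0.1, -0.6, 0, 0], [0, -0.1, -1.2, 0, 0], [0, -0.1, -1.6, 0, 0], [0, -0.1, -1.88, 0, 0], [0, -0.1, -1.88, 0, 0]])

```text
time_s: 4.83
tcp_pos: [0.4667, -0.0193, 0.0497]
ee_rot: [[-0.157, -0.988, -0.003], [-0.988, 0.157, -0.001], [0.001, 0.003, -1.0]]
wrist_force: [0.3, 0.1, -1.7]
gripper_width: 0.138
gripper_force: 30.0
```

Call:
servo_tool(targets=[[0, 0, 0, 0, 0], [0, 0, 0, 0, 0], [0, 0, 0, 0, 0], [0, 0, 0, 0, 0], [0, 0, 0, 0, 0]])

```text
time_s: 5.25
tcp_pos: [0.4678, -0.0198, 0.0517]
ee_rot: [[-0.158, -0.987, 0.001], [-0.987, 0.158, 0.0], [-0.001, -0.001, -1.0]]
wrist_force: [0.2, -0.2, -1.9]
gripper_width: 0.13
gripper_force: 30.0
```

```bash
python3 - <<'E'
from station import r
from h import *
s=r.sense();T=s["tcp_pos"]
print(T.round(4),s["wrist_force"].round(1),s["moment"].round(2),"home shift u",((np.array([.5187,-.0276])-T[:2])/.03).round(3))
p=[]
for n in("side","top"):
    c=r.capture(n);uv=proj(c,[[.53,-.03,.03]])[0].astype(int)
    h=(30,40) if n=="top" else (40,53)
    k=10 if n=="top" else 7.5
    p.append(cv2.resize(c["pixels"][uv[1]-h[0]:uv[1]+h[0],uv[0]-h[1]:uv[0]+h[1],::-1],(400,300),interpolation=cv2.INTER_CUBIC))
cv2.imwrite("pics/s2.png",np.hstack(p))
E
```

```text
[ 0.4678 -0.0198  0.0517] [ 0.2 -0.2 -1.9] [ 0.07  0.03 -0.01] home shift u [ 1.697 -0.261]
```

View pics/s2.png

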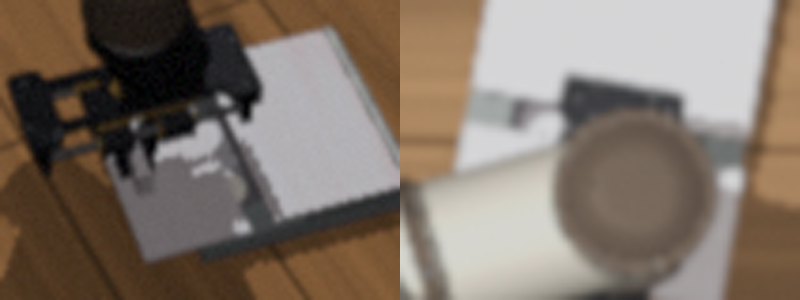

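The strip lies parallel in front of the flap with a gap still showing. It's about 3 mm too high, so lower it 2 mm and start sliding.

Call:
servo_tool(targets=[[0, 0, -0.04, 0, 0], [0, 0, -0.07, 0, 0], [0, 0, -0.07, 0, 0], [0, 0, -0.07, 0, 0], [0, 0, -0.07, 0, 0]])

```text
time_s: 5.77
tcp_pos: [0.4674, -0.0199, 0.049]
ee_rot: [[-0.158, -0.987, -0.0], [-0.987, 0.158, -0.0], [0.0, 0.0, -1.0]]
wrist_force: [-0.6, -0.6, -2.3]
gripper_width: 0.135
gripper_force: 30.0
```

Call:
servo_tool(targets=[[0.1, -0.02, 0, 0, 0], [0.2, -0.03, 0, 0, 0], [0.3, -0.05, 0, 0, 0], [0.4, -0.06, 0, 0, 0], [0.5, -0.08, 0, 0, 0]])

```text
time_s: 6.18
tcp_pos: [0.4829, -0.0223, 0.049]
ee_rot: [[-0.158, -0.987, 0.0], [-0.987, 0.158, 0.0], [-0.0, -0.0, -1.0]]
wrist_force: [0.7, 0.2, -2.9]
gripper_width: 0.136
gripper_force: 30.0
```

Call:
servo_tool(targets=[[0.1, -0.02, 0, 0, 0], [0.2, -0.03, 0, 0, 0], [0.3, -0.05, 0, 0, 0], [0.4, -0.06, 0, 0, 0], [0.5, -0.08, 0, 0, 0]])

```text
time_s: 6.6
tcp_pos: [0.4978, -0.0247, 0.049]
ee_rot: [[-0.158, -0.987, -0.0], [-0.987, 0.158, 0.0], [-0.0, 0.0, -1.0]]
wrist_force: [0.7, 0.2, -2.3]
gripper_width: 0.134
gripper_force: 30.0
```

Call:
servo_tool(targets=[[0.1, -0.02, 0, 0, 0], [0.2, -0.03, 0, 0, 0], [0.3, -0.05, 0, 0, 0], [0.4, -0.06, 0, 0, 0], [0.5, -0.08, 0, 0, 0]])

```text
time_s: 7.02
tcp_pos: [0.5127, -0.0271, 0.049]
ee_rot: [[-0.158, -0.987, -0.0], [-0.987, 0.158, -0.0], [0.0, 0.0, -1.0]]
wrist_force: [-0.7, 1.0, -3.1]
gripper_width: 0.129
gripper_force: 30.0
```

Call:
servo_tool(targets=[[0.05, -0.01, 0, 0, 0], [0.1, -0.01, 0, 0, 0], [0.15, -0.02, 0, 0, 0], [0.2, -0.02, 0, 0, 0], [0.22, -0.02, 0, 0, 0]])

```text
time_s: 7.43
tcp_pos: [0.5193, -0.0277, 0.0491]
ee_rot: [[-0.158, -0.987, 0.0], [-0.987, 0.158, -0.0], [-0.0, -0.0, -1.0]]
wrist_force: [-0.0, 0.3, -3.1]
gripper_width: 0.134
gripper_force: 30.0
```

Call:
servo_tool(targets=[[0.02, 0, 0, 0, 0], [0.04, 0, 0, 0, 0], [0.05, 0, 0, 0, 0], [0.05, 0, 0, 0, 0], [0.05, 0, 0, 0, 0]])

```text
time_s: 7.85
tcp_pos: [0.52, -0.0277, 0.0489]
ee_rot: [[-0.159, -0.987, -0.001], [-0.987, 0.159, -0.0], [0.0, 0.001, -1.0]]
wrist_force: [-1.1, 1.5, -1.1]
gripper_width: 0.14
gripper_force: 30.0
```

Near contact; feel on for the stop.

Call:
servo_tool(targets=[[0.02, 0, 0, 0, 0], [0.04, -0.01, 0, 0, 0], [0.06, -0.01, 0, 0, 0], [0.06, -0.01, 0, 0, 0], [0.06, -0.01, 0, 0, 0]])

```text
time_s: 8.27
tcp_pos: [0.5204, -0.0278, 0.0488]
ee_rot: [[-0.159, -0.987, -0.004], [-0.987, 0.159, 0.0], [0.0, 0.004, -1.0]]
wrist_force: [-6.0, 3.3, 1.6]
gripper_width: 0.137
gripper_force: 30.0
```

Call:
servo_tool(targets=[[0.02, 0, 0, 0, 0], [0.04, 0, 0, 0, 0], [0.05, 0, 0, 0, 0], [0.05, 0, 0, 0, 0], [0.05, 0, 0, 0, 0]])

```text
time_s: 8.68
tcp_pos: [0.5204, -0.0278, 0.0488]
ee_rot: [[-0.16, -0.987, -0.007], [-0.987, 0.16, -0.0], [0.001, 0.007, -1.0]]
wrist_force: [-9.0, 4.6, 5.2]
gripper_width: 0.137
gripper_force: 30.1
```

Stop found at x = 0.5204 (force builds up, position stays). Ease off slightly and press down.

Call:
servo_tool(targets=[[-0.05, 0, -0.02, 0, 0], [-0.07, 0.01, -0.04, 0, 0], [-0.07, 0.01, -0.06, 0, 0], [-0.07, 0.01, -0.08, 0, 0], [-0.07, 0.01, -0.08, 0, 0]])

```text
time_s: 9.1
tcp_pos: [0.5204, -0.0277, 0.0486]
ee_rot: [[-0.158, -0.987, -0.002], [-0.987, 0.158, -0.001], [0.001, 0.002, -1.0]]
wrist_force: [-9.3, 3.8, 16.1]
gripper_width: 0.134
gripper_force: 30.0
```

Call:
servo_tool(targets=[[0, 0, 0, 0, 0], [0, 0, 0, 0, 0], [0, 0, 0, 0, 0], [0, 0, 0, 0, 0], [0, 0, 0, 0, 0]])

```text
time_s: 9.52
tcp_pos: [0.5204, -0.0278, 0.0486]
ee_rot: [[-0.158, -0.987, -0.002], [-0.987, 0.158, -0.0], [0.001, 0.002, -1.0]]
wrist_force: [-10.3, 3.3, 15.8]
gripper_width: 0.138
gripper_force: 30.0
```

Call:
servo_tool(targets=[[-0.03, 0, 0.02, 0, 0], [-0.03, 0, 0.03, 0, 0], [-0.03, 0, 0.03, 0, 0], [-0.03, 0, 0.03, 0, 0], [-0.03, 0, 0.03, 0, 0]])

```text
time_s: 9.93
tcp_pos: [0.5203, -0.0277, 0.0486]
ee_rot: [[-0.159, -0.987, -0.001], [-0.987, 0.159, -0.0], [0.0, 0.001, -1.0]]
wrist_force: [-6.3, 2.5, 7.6]
gripper_width: 0.136
gripper_force: 30.0
```

```bash
python3 - <<'E'
from station import r
from h import *
s=r.sense();print(s["tcp_pos"].round(4),s["wrist_force"].round(1),s["moment"].round(2))
t=[.5811,-.036,-.1585]
p=[]
for n,h in(("side",(40,53)),("wrist",(200,267))):
    c=r.capture(n)
    if n=="side": uv=proj(c,[[.55,-.03,.03]])[0].astype(int)
    else: uv=np.array([267,200]); print("wrist pred -y: flap front, home strip rear, ",proj(c,place(t,[[-.025,-.09,.037],[-.083,-.09,.029],[.095,-.09,.037],[-.025,.09,.037]])).round(0).tolist())
    p.append(cv2.resize(c["pixels"][uv[1]-h[0]:uv[1]+h[0],uv[0]-h[1]:uv[0]+h[1],::-1],(400,300),interpolation=cv2.INTER_CUBIC))
cv2.imwrite("pics/s3.png",np.hstack(p))
E
```

```text
[ 0.5203 -0.0277  0.0486] [-6.3  2.5  7.6] [ 0.7   1.58 -0.21]
wrist pred -y: flap front, home strip rear,  [[244.0, 81.0], [363.0, 83.0], [15.0, 89.0], [263.0, 385.0]]
```

View pics/s3.png

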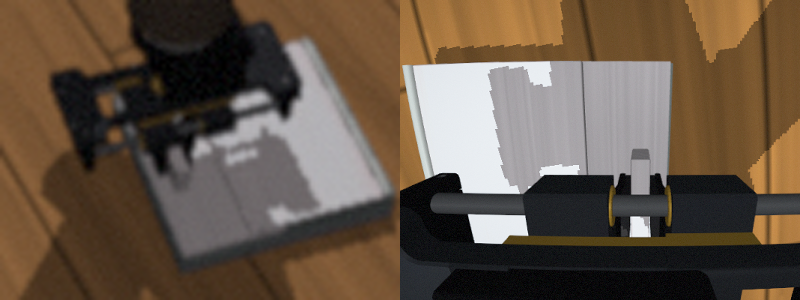

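The wrist view shows the strip's end level with the flap's (both at about row 83), its rear corner at (362,83) against a predicted (363,83), and the flap flat. I'll add a touch more press, then hand in.

Call:
servo_tool(targets=[[0, 0, -0.01, 0, 0], [0, 0, -0.01, 0, 0], [0, 0, -0.01, 0, 0], [0, 0, -0.01, 0, 0], [0, 0, -0.01, 0, 0]])

```text
time_s: 10.45
tcp_pos: [0.5203, -0.0277, 0.0486]
ee_rot: [[-0.159, -0.987, -0.001], [-0.987, 0.159, -0.0], [0.0, 0.001, -1.0]]
wrist_force: [-7.1, 1.5, 9.5]
gripper_width: 0.137
gripper_force: 30.0
```

```bash
python3 -c "
from station import r
f=r.sense()['wrist_force'];print(f)
if 6<f[2]<18: print(r.finish_job())"
```

```text
[-7.10714762  1.48924679  9.52466469]
the job is handed in; nothing more can be done
None
```

I handed the job in at about 10.5 s: the strip is under the flap against the stop, its visible end is level with the flap's, and it is held pressed at about 9.5 N; finish_job returned no verdict.

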